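# Feed a board blank under the shear guard to the back gauge

## Task

Load the bench shear for its next cut: with the orange push stick, not with the gripper itself, feed the copper-clad blank along the side fence, under the yellow-lipped guard and the sprung hold-down, until its front edge is fully home on the back gauge behind the blade, its contact pin pressed in, and the blank square along the fence. Seat it with a firm but gentle nudge, keep the gripper off the blank and the shear, then draw the stick out and stand it back on the rubber mat, leaving everything else on the bench where it is.

Things in the scene. Friction and masses are not known exactly. Their poses are not given: they have to be found in the camera images.
- shear: Bench board shear, fixed. Origin on the bench under the middle of the blade line; +x = feed direction, +y away from its side fence, z up. Steel bed 45 mm above the bench, x=-285..0, y=-100..100 mm. Blue cheeks (y=+-112) and blade beam at x=-50..50 mm, top 135 mm above the bench. A hand lever, not used, rises on the -y side behind x=0, 140 mm off the middle.
- fence_front (a point): Guiding face of the aluminium side fence (shear frame x=-150, y=-80 mm) at bed height. The fence runs along the feed direction from x=-277 to x=-33 mm of the shear frame and stands 12 mm above the bed; the blank belongs on its +y side.
- guard_lip (a point): Middle of the lower front edge of the yellow guard lip (shear frame x=-114, y=0 mm), 18 mm above the bed. The clear guard reaches from here to x=-34 mm across the whole bed; its top is 32 mm above the bed.
- holddown_line (a point): Underside of the black sprung hold-down bar, 20 mm thick, across the bed at x=-20 mm of the shear frame, 2.5 mm above the bed. The entering blank lifts it by itself: a bump as the front edge goes in, then a steady drag; together with the bed's friction the push needs some 3 to 9 N.
- gauge_pin (a joint): Contact pin of the stock-home switch in the face of the back gauge, 2 mm above bed height at y=-35 mm of the shear frame: 0 = out, 0.004 m = pressed in flush by the blank; about 1 N spring. The gauge is a rigid steel cross bar (170 mm wide, 18 mm above the bed), clamped 30 to 48 mm behind the blade line, how far is not told: feel for it. A push of 12 to 18 N on the blank, drag included, seats it; over 30 N is too much.
- blank: The workpiece: copper-clad board blank, 90 mm square and 4 mm thick, 45 to 80 g. Origin at the centre of its underside; its +x edge is the front edge. It starts flat on the bed before the guard, askew by up to 0.12 rad and 5 to 25 mm off the fence.
- blank_fl (a point): front corner of the blank on the side away from the fence, at half thickness (blank frame +45, +45, +2 mm)
- blank_fr (a point): front corner of the blank on the fence side, at half thickness (blank frame +45, -45, +2 mm)
- blank_rr (a point): rear corner of the blank on the fence side, at half thickness (blank frame -45, -45, +2 mm)
- stick: Orange push stick, 90 g, standing on its foot on the mat. Origin at the underside of the foot below the middle of the handle; +x to the nose. Foot 36 mm wide (straight sides at y=+-18), 10 mm thick, x=-70..120 mm, flat below. Handle: upright plate over the origin, 60 mm long (x), 14 mm thick (y), 9 to 73 mm above the underside, to grip from above across its thickness.
- stick_heel (a point): Middle of the heel face at the nose (stick frame 120, 0, 3 mm), the flat upright face, 6 mm high, that pushes the rear edge of the blank. A 4 mm thick lip above it (6 to 10 mm above the underside) reaches 9.5 mm further, over the blank.
- stick_grip (a point): grip point in the handle, 55 mm above the underside (stick frame 0, 0, 55 mm)
- mat: dark rubber tool mat lying on the bench, 260 x 160 x 3 mm, the place of the push stick. Origin at the centre of its underside, x along its long side; its top is 3 mm above the bench.
- meter: orange and black multimeter, 190 x 95 x 44 mm; a bystander, to be left alone. Origin at the centre of its underside.
- fan: black cooling fan, 80 x 80 x 25 mm; a bystander, to be left alone. Origin at the centre of its underside.
- board: green populated circuit board, 130 x 100 mm, up to 24 mm high; a bystander, to be left alone. Origin at the centre of its underside.
- pump: blue and yellow desoldering pump lying down, about 230 mm long, 24 mm high; a bystander, to be left alone. Origin at the centre of its underside.
- driver: screwdriver lying down, 170 mm long; a bystander, to be left alone. Origin at the centre of its underside.
- offcut: bare resin-yellow offcut strip, 85 x 35 x 4 mm (not the workpiece); a bystander, to be left alone. Origin at the centre of its underside.
- organiser: small white parts organiser, 170 x 110 x 32 mm; a bystander, to be left alone. Origin at the centre of its underside.
Mind the look-alikes: they are no part of the job. Leave any blue look-alike of the stick alone. What is shaped like the blank but grey is not meant.

How it is judged:
On the way, in this order (a step that is already met when the one before it is completed fails the run):
1. the push stick, behind the blank, drives its front edge in under the guard (x of each of blank_fl, blank_fr in the frame of shear above -0.09 m and contact force between stick and blank above 0.3 N and x of stick_heel in the frame of blank below -0.041 m), for 0.05 s.
2. the stick nudges the blank firmly home, pressing the gauge's pin in and pushing the blank with at least 10 N (value of joint gauge_pin above 0.0025 m and angle between the x axis of blank and the x axis of shear, either way round below 0.025 rad and contact force between stick and blank above 10 N and linear speed of blank below 0.01 m/s and x of stick_heel in the frame of blank below -0.041 m), for 0.2 s.
At the end, for the whole second after the job is handed in: Blank flat on the bed, square with the shear within 0.025 rad, home on the gauge (pin in by over 2.5 of its 4 mm), both fence-side corners within 2.5 mm of the fence face; push stick upright on its foot, at rest on the mat (handle within 120 mm along, 70 mm across of the mat's centre) (value of joint gauge_pin above 0.0025 m and angle between the x axis of blank and the x axis of shear, either way round below 0.025 rad and y of blank_fr in the frame of shear between -0.083 and -0.0775 m and y of blank_rr in the frame of shear between -0.083 and -0.0775 m and z of blank in the frame of shear between 0.042 and 0.0475 m and angle between blank's own z axis and vertical below 0.05 rad and linear speed of each of blank, stick below 0.01 m/s and x of stick in the frame of mat between -0.12 and 0.12 m and y of stick in the frame of mat between -0.07 and 0.07 m and z of stick in the frame of mat between 0 and 0.006 m and angle between stick's own z axis and vertical below 0.08 rad); the robot touches nothing.
It fails at once if the stick pushes the blank with more than 30 N (contact force between stick and blank above 30 N).
It fails at once if the gripper or arm touches the blank (contact force between any of the fingers, the arm and blank above 0.5 N).
It fails at once if the gripper or arm touches the shear (over 3 N) (contact force between any of the fingers, the arm and shear above 3 N).
It fails at once if a bystander is moved by more than 20 mm (distance of any of meter, fan, board, pump, driver, offcut, organiser from where it was at the start of the episode above 0.02 m).
It also fails if it takes over 70 s, if anything falls off the work surface, if the arm or the gripper's body presses on something with over 40 N, if the wrist force passes 120 N, or if a joint passes its speed limit or range.

## Robot

A 7-joint arm with a two-finger parallel gripper is mounted at the origin on the work surface. World frame = base frame: x ahead of the robot, y to its left, z up, the work surface at z = 0. Lengths are in m, angles in rad, forces in N, time in s.
With the tool pointing down it reaches from about 0.425 to 0.875 m from the base axis. Payload 9.9 kg.
Tool frame: the origin (TCP) lies at the very end of the fingers, on their centre line; the grasp point (between the pads) lies r.grasp_offset behind it (r.grasp_offset is the distance from the TCP to the grasp point, in m); x points along the fingers, y is the direction in which the jaws open and shut, and the axes are right-handed (so a half turn about x gives the same grasp; the last joint's range is limited). The gripper opens to 85 mm and grips with 20 to 120 N. Pads are 22 mm wide; open, the fingers measure 114 mm over their backs; the gripper's body (76 mm by 85 mm) begins 54 mm behind the grasp point. The pads swing forward as they close: fully open they stand 13 mm farther back than shut.
Start: joints at [-1.247, 0.576, 0.025, 1.437, -0.015, 1.129, -0.057], TCP at [0.268, 0.62, 0.231] pointing down, gripper open.
Joint ranges: [-2.76, 2.76], [-0.34, 2.15], [-1.52, 1.57], [0.19, 2.46], [-1.09, 4.23], [0.17, 1.99], [-2.82, 2.82]. Speed limits (rad/s): [2.22, 2.22, 3.01, 3.01, 3.14, 3.14, 3.14].

## Interface

Orientations are given as [roll, pitch, yaw] about the fixed x, y, z axes, in that order (R = Rz(yaw) Ry(pitch) Rx(roll)).
In Python, from rig import r gives the robot as it stands. The module is installed in compiled form; this text tells all that it offers.
- The arm moves only by the tool send_rows, never from a script. Its argument "increments" is a list of rows, each a list of 7 numbers: the shift along the tool's x, y, z in m, then the turn, a rotation vector about the tool's x, y, z in degrees, then the finger opening in m, from 0 to 0.0854. In form: [[tx, ty, tz, ax, ay, az, jaw], ...]. A call has exactly 10 rows; each row shifts and turns the commanded pose from where the row before left it, along the tool's axes as they then stand; what a row does not reach is not made up. A row lasts 1/12 s, in which the tool goes at most 41.7 mm and 7.16 degrees, less where a joint would pass 70% of its speed; a pose out of reach is approached as far as the arm can. A call with a gripper value outside its range is refused whole. The fingers move at their own pace and stop on an object; "squeeze" is the grip in N (left out, the last holds). Time passes only in rows, so rows that do not move let the fingers close, or fill a call up. It gives the time, the measured TCP pose, the force and the opening at its end, in the units of the state.
- r.state(): the state, without advancing time (a new reading comes with each control period).
- r.read_camera(name): name is "scene" or "top" or "wrist"; returns a dict with "color" (480x640x3 uint8, red, green, blue), "depth" (480x640 float32, m along the optical axis (not along the pixel's ray), 0 where there is no reading), "K" (3x3 intrinsics, pixels), "dist_coeffs" ([k1, k2, p1, p2, k3] as OpenCV has them; the pictures are not rectified), "world_to_cam" (4x4, takes a point from world to camera coordinates); the wrist camera has in their place "hand_eye" (4x4, takes a point from camera to tool coordinates, whose origin is the TCP and whose axes are the tool frame's). Camera axes: x right, y down, z forward; pixel columns grow to the right and rows downward; lengths in m; the calibration is good to about 2 mm. A picture is of the moment at which its call begins: read the wrist's pose just before it.
- r.hand_in(): hands the job in, once; it reports no verdict.
Trained networks look in the newest picture that a camera, given by its name, has taken for a name from the list of things; names that differ only in an ending like _2 or _b are one class to them, and where a whole thing is asked for, a point or a joint stands for the part that bears it (a point fixed in the world has none). Each returns a list of dicts, best first, with "score" (0 to 1); they miss things now and then, are a little off and sometimes report something else, mostly with a low value. They report only what shows in the picture. A call takes as long as a camera call. They do not tell look-alikes from the thing itself.
- r.cut_out(camera, target): "mask" (480x640 bool, what is visible of it).
- r.pinpoint(camera, target): "point" ([x, y, z] in m, in the coordinates of the camera as it stood for that picture, good to about 4 mm: a listed point, or the origin of a listed thing).
The state is a dict: "t": time; "joints": joint angles; "dq": joint speeds; "joint_torque": joint torques, N m; "ee_pos": TCP position; "ee_rot": TCP orientation; "contact_force": force on the tool from outside, world axes, zero at the start; "torque": the same for the moment, N m; "opening": opening from 0.0 (shut) to 1.0 (fully open).
Only numpy, scipy, OpenCV 4.12 (cv2) and the standard library are available. Lean on these libraries where they do the work, as an engineer would, in place of code of your own. Each camera call takes 0.05 s, during which the arm holds its last target. There are 200 camera calls.

## Working session

There is one attempt and no reset: what is moved stays moved. The work goes in short steps, Python scripts to look and compute and a tool call to move; the robot and the scene stay as the last step left them, time stands still between calls to the robot, and variables do not carry over. Pictures are saved under pics/ and viewed, about 8 in all and at most 12, crops included, and the job is handed in when it is done.

Besides the shell and the picture viewer there is one more tool, called as name([rows], argument=value, ...), one row to a line, values as JSON. send_rows: Moves the arm, as the interface text tells. Its arguments: {"type":"object","properties":{"increments":{"type":"array"},"squeeze":{"type":"number"}},"required":["increments"]}

```bash
mkdir -p pics; ls
cat > h.py <<'E'
import numpy as np, cv2
from rig import r
from scipy.spatial.transform import Rotation as R
def w2c(c,st=None):
    if 'world_to_cam' in c: return np.array(c['world_to_cam'])
    T=np.eye(4); T[:3,:3]=R.from_euler('xyz',st['ee_rot']).as_matrix(); T[:3,3]=st['ee_pos']
    return np.linalg.inv(T@np.array(c['hand_eye']))
def toworld(c,p,st=None):
    return (np.linalg.inv(w2c(c,st))@np.append(p,1))[:3]
def pix2w(c,uv,z,st=None):
    uv=np.array(uv,float).reshape(-1,1,2)
    n=cv2.undistortPoints(uv,np.array(c['K']),np.array(c['dist_coeffs']))[:,0]
    M=np.linalg.inv(w2c(c,st)); o=M[:3,3]
    d=np.c_[n,np.ones(len(n))]@M[:3,:3].T
    return o+d*((z-o[2])/d[:,2])[:,None]
def cloud(c,st=None):
    v,u=np.mgrid[0:480,0:640]; uv=np.stack([u,v],-1).reshape(-1,1,2).astype(float)
    n=cv2.undistortPoints(uv,np.array(c['K']),np.array(c['dist_coeffs']))[:,0]
    d=c['depth'].reshape(-1,1); P=np.c_[n*d,d]; M=np.linalg.inv(w2c(c,st))
    return (P@M[:3,:3].T+M[:3,3]).reshape(480,640,3)
def proj(c,P,st=None):
    M=w2c(c,st); q=np.atleast_2d(P)@M[:3,:3].T+M[:3,3]
    return cv2.projectPoints(q,np.zeros(3),np.zeros(3),np.array(c['K']),np.array(c['dist_coeffs']))[0][:,0]
E
python3 - <<'E'
from h import *
s=r.state(); print({k:np.round(v,3) for k,v in s.items()}, r.grasp_offset)
for n in ['top','scene']:
    c=r.read_camera(n); cv2.imwrite(f'pics/{n}0.png',c['color'][...,::-1])
    for t in ['shear','fence_front','guard_lip','holddown_line','blank','blank_fl','blank_fr','blank_rr','stick','stick_heel','stick_grip','mat','gauge_pin']:
        print(n,t,[(round(d['score'],2),np.round(toworld(c,d['point']),3).tolist()) for d in r.pinpoint(n,t)])
E
```

```text
pics
{'t': np.float64(0.0), 'joints': array([-1.247,  0.577,  0.025,  1.438, -0.015,  1.129, -0.057]), 'dq': array([ 0.001, -0.   , -0.001,  0.001,  0.001,  0.   ,  0.   ]), 'joint_torque': array([-0.0000e+00, -7.6577e+01,  2.2510e+00, -2.8597e+01,  1.5000e-02,
        1.3000e-02, -0.0000e+00]), 'ee_pos': array([0.267, 0.619, 0.23 ]), 'ee_rot': array([-1.514,  1.569, -1.922]), 'contact_force': array([-0.435, -0.247,  0.452]), 'torque': array([ 0.07 ,  0.002, -0.006]), 'opening': np.float64(1.001)} 0.0187
top shear [(0.91, [0.589, 0.113, 0.003])]
top fence_front [(0.97, [0.655, -0.045, 0.044])]
top guard_lip [(0.93, [0.583, -0.005, 0.064])]
top holddown_line [(0.76, [0.59, 0.089, 0.048]), (0.19, [0.724, 0.359, -0.001])]
top blank [(0.85, [0.596, -0.067, 0.045])]
top blank_fl [(0.68, [0.551, -0.022, 0.048]), (0.68, [0.441, 0.26, 0.003]), (0.36, [0.722, 0.36, -0.001])]
top blank_fr [(0.74, [0.421, 0.169, 0.002])]
top blank_rr [(0.75, [0.328, 0.192, 0.004]), (0.69, [0.596, -0.067, 0.047]), (0.61, [0.59, 0.11, 0.001]), (0.55, [0.646, -0.112, 0.05])]
top stick [(0.66, [0.478, -0.416, 0.001]), (0.58, [0.335, -0.148, -0.001]), (0.33, [0.588, 0.114, 0.002])]
top stick_heel [(0.75, [0.593, -0.428, 0.006]), (0.71, [0.284, -0.033, 0.005]), (0.18, [0.589, 0.482, -0.002])]
top stick_grip [(0.71, [0.593, -0.426, 0.007]), (0.61, [0.339, -0.145, 0.052]), (0.58, [0.478, -0.414, 0.057])]
top mat [(0.94, [0.505, -0.413, 0.001]), (0.72, [0.641, -0.109, 0.046])]Traceback (most recent call last):
  File "<stdin>", line 6, in <module>
ValueError: it knows: blank, blank_fl, blank_fr, blank_rr, board, driver, fan, fence_front, guard_lip, holddown_line, mat, meter, offcut, organiser, pump, shear, stick, stick_grip, stick_heel
```

Run:
```python
from h import *
c=r.read_camera('scene'); cv2.imwrite(f'pics/scene0.png',c['color'][...,::-1])
for t in ['shear','fence_front','guard_lip','blank','blank_fl','blank_fr','blank_rr','stick','stick_heel','mat']:
    print(t,[(round(d['score'],2),np.round(toworld(c,d['point']),3).tolist()) for d in r.pinpoint('scene',t)])
c=r.read_camera('top')
m=r.cut_out('top','blank')
for d in m:
    ct,_=cv2.findContours(d['mask'].astype(np.uint8),0,1); q=max(ct,key=cv2.contourArea)
    rc=cv2.minAreaRect(q); print(d['score'],rc)
    print(np.round(pix2w(c,cv2.boxPoints(rc),0.049),4).tolist())
for t in ['stick','mat']:
  for d in r.cut_out('top',t): 
    q=np.argwhere(d['mask']); print(t,round(d['score'],2),q.min(0),q.max(0),c['color'][d['mask']].mean(0).astype(int))
```

```text
shear []
fence_front [(0.81, [0.658, -0.05, 0.042]), (0.41, [0.639, -0.107, 0.046])]
guard_lip [(0.69, [0.584, -0.002, 0.06])]
blank [(0.74, [0.596, -0.066, 0.043]), (0.71, [0.383, 0.227, -0.001])]
blank_fl [(0.76, [0.443, 0.255, -0.001]), (0.6, [0.553, -0.021, 0.043]), (0.49, [0.59, 0.481, 0.002]), (0.44, [0.734, -0.229, -0.001])]
blank_fr [(0.84, [0.641, -0.022, 0.047]), (0.83, [0.42, 0.173, 0.002]), (0.61, [0.309, -0.271, -0.003])]
blank_rr [(0.6, [0.328, 0.195, -0.001]), (0.55, [0.639, -0.11, 0.047])]
stick [(0.98, [0.329, -0.147, 0.003]), (0.81, [0.477, -0.418, 0.002])]
stick_heel [(0.75, [0.595, -0.435, 0.003])]
mat [(0.83, [0.502, -0.413, -0.001])]
0.82 ((256.5093994140625, 296.21697998046875), (36.53790283203125, 36.675262451171875), 15.945395469665527)
[[0.355, 0.2743, 0.049], [0.4382, 0.2527, 0.049], [0.4161, 0.1694, 0.049], [0.333, 0.1913, 0.049]]
0.66 ((379.0, 209.0), (36.0, 36.0), 90.0)
[[0.6409, -0.0217, 0.049], [0.643, -0.1089, 0.049], [0.5556, -0.1091, 0.049], [0.5539, -0.0225, 0.049]]
0.32 ((300.1070556640625, 203.86483764648438), (264.77716064453125, 116.75537872314453), 18.23940086364746)
[[0.5666, 0.4671, 0.049], [0.8412, 0.3916, 0.049], [0.6488, -0.2245, 0.049], [0.3802, -0.1355, 0.049]]
stick 0.78 [213 505] [291 530] [212 128  65]
stick 0.64 [303 357] [344 436] [ 66 115 203]
stick 0.41 [132 418] [187 464] [ 77 121  85]
mat 0.61 [200 480] [305 543] [75 76 65]
mat 0.27 [191 360] [229 398] [234 164 122]
```

View pics/top0.png

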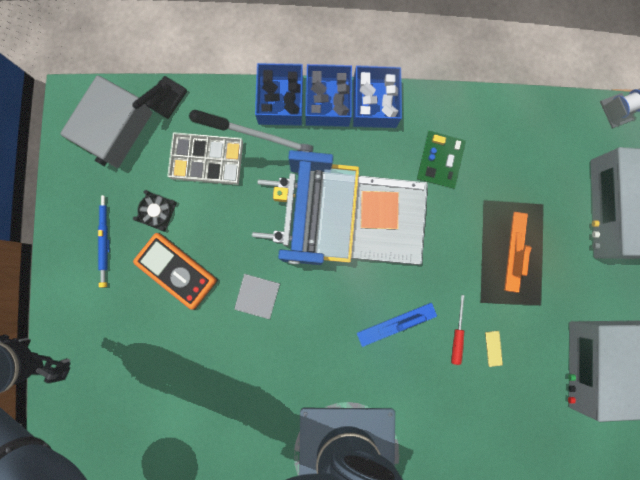

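View pics/scene0.png

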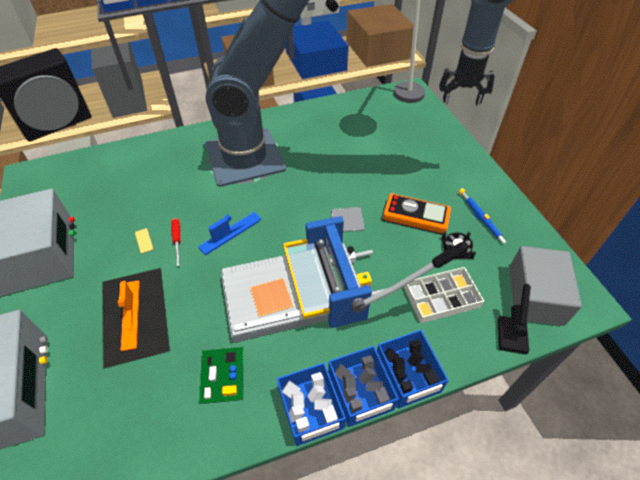

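The top picture shows the blank (orange) at (379,209) on the bed, fence on the upper (+x) side, feed going to image left (+y). The orange stick is on the mat at (517,252) with its nose up (+x), and the blue look-alike is at (397,324). The scene view agrees. Next I check the wrist camera geometry.

Run:
```python
from h import *
s=r.state(); M=R.from_euler('xyz',s['ee_rot']).as_matrix(); print(np.round(M,4)); 
c=r.read_camera('wrist'); print(np.round(c['hand_eye'],3),np.round(c['K'],0))
c=r.read_camera('top'); P=cloud(c)
# bed outline from height and stick direction
m=[d for d in r.cut_out('top','stick') if c['color'][d['mask']].mean(0)[0]>150][0]['mask']
p=P[m]; q=p[p[:,2]<0.03][:,:2]; q0=q.mean(0); u,sv,vt=np.linalg.svd(q-q0); print('stick',q0,vt[0],((q-q0)@vt[0]).min(),((q-q0)@vt[0]).max(), p[:,2].max())
h=p[p[:,2]>0.06]; print('handle',h.mean(0),h.min(0),h.max(0))
L=P[130:160,180:300]; print('lever z max',L[...,2].max())
L=P[95:135,180:240]; print('lever z max',L[...,2].max(), P[60:130,250:405,2].max())
hh=P[...,2]; bed=(abs(hh-0.045)<0.004)&(P[...,1]<0.0)&(P[...,1]>-0.2)&(P[...,0]>.45)&(P[...,0]<.72)
ct,_=cv2.findContours(bed.astype(np.uint8),0,1); k=max(ct,key=cv2.contourArea); rc=cv2.minAreaRect(k)
print(rc,np.round(pix2w(c,cv2.boxPoints(rc),0.045),4).tolist())
```

```text
[[-0.      0.3966  0.918 ]
 [-0.      0.918  -0.3966]
 [-1.     -0.     -0.    ]]
[[-0.001 -0.27   0.963 -0.143]
 [ 1.    -0.002  0.     0.001]
 [ 0.002  0.963  0.27  -0.067]
 [ 0.     0.     0.     1.   ]] [[338.   0. 323.]
 [  0. 338. 248.]
 [  0.   0.   1.]]
stick [ 0.5102607  -0.41788795] [-0.98931718  0.14577899] -0.09914795304679032 0.10498755039763136 1.2352040172112553
handle [ 0.47961747 -0.40351163  0.09722956] [ 0.4208601  -0.42899431  0.06023985] [0.5165254  0.09962737 1.23520402]
lever z max 1.2352040172112553
lever z max 1.2352040172112553 1.2352040172112553
((388.7323303222656, 220.5155029296875), (69.9114761352539, 82.74964141845703), 3.814074993133545) [[0.4761, -0.0001, 0.045], [0.6759, -0.0111, 0.045], [0.6689, -0.1817, 0.045], [0.4678, -0.168, 0.045]]
```

send_rows([
  [0, -0.0248, 0.0283, 0, 0, 0, 0.085],
  [0, -0.0248, 0.0283, 0, 0, 0, 0.085],
  [0, -0.0248, 0.0283, 0, 0, 0, 0.085],
  [0, -0.0248, 0.0283, 0, 0, 0, 0.085],
  [0, -0.0248, 0.0283, 0, 0, 0, 0.085],
  [0, -0.0248, 0.0283, 0, 0, 0, 0.085],
  [0, -0.0248, 0.0283, 0, 0, 0, 0.085],
  [0, -0.0248, 0.0283, 0, 0, 0, 0.085],
  [0, -0.0248, 0.0283, 0, 0, 0, 0.085],
  [0, -0.0248, 0.0283, 0, 0, 0, 0.085],
])

```text
t: 2.38
ee_pos: [0.4297, 0.2781, 0.2316]
ee_rot: [1.057, 1.57, 0.649]
contact_force: [1.2, -0.0, 0.3]
opening: 0.996
```

send_rows([
  [0, -0.0248, 0.0283, 0, 0, 0, 0.085],
  [0, -0.0248, 0.0283, 0, 0, 0, 0.085],
  [0, -0.0248, 0.0283, 0, 0, 0, 0.085],
  [0, -0.0248, 0.0283, 0, 0, 0, 0.085],
  [0, -0.0248, 0.0283, 0, 0, 0, 0.085],
  [0, -0.0248, 0.0283, 0, 0, 0, 0.085],
  [0, -0.0248, 0.0283, 0, 0, 0, 0.085],
  [0, -0.0248, 0.0283, 0, 0, 0, 0.085],
  [0, -0.0248, 0.0283, 0, 0, 0, 0.085],
  [0, -0.0248, 0.0283, 0, 0, 0, 0.085],
])

```text
t: 3.22
ee_pos: [0.5912, -0.062, 0.2315]
ee_rot: [0.623, 1.57, 0.215]
contact_force: [1.3, -0.7, 1.4]
opening: 0.996
```

send_rows([
  [0, 0, 0, 7, 0, 0, 0.085],
  [0, 0, 0, 7, 0, 0, 0.085],
  [0, 0, 0, 7, 0, 0, 0.085],
  [0, 0, 0, 7, 0, 0, 0.085],
  [0, 0, 0, 7, 0, 0, 0.085],
  [0, 0, 0, 7, 0, 0, 0.085],
  [0, 0, 0, 7, 0, 0, 0.085],
  [0, 0, 0, 7, 0, 0, 0.085],
  [0, 0, 0, 7, 0, 0, 0.085],
  [0, 0, 0, 7, 0, 0, 0.085],
])

```text
t: 4.05
ee_pos: [0.5906, -0.06, 0.2314]
ee_rot: [1.942, 1.571, 0.307]
contact_force: [0.4, -0.6, -0.5]
opening: 0.994
```

Run:
```python
from h import *
s=r.state(); M=R.from_euler('xyz',s['ee_rot']).as_matrix(); print(np.round(M,3).tolist(),s['joints'].round(2))
c=r.read_camera('wrist'); np.savez('w1.npz',**c,ee_pos=s['ee_pos'],ee_rot=s['ee_rot'])
cv2.imwrite('pics/w1.png',c['color'][...,::-1])
for t in ['shear','fence_front','guard_lip','blank','blank_fl','blank_fr','blank_rr','holddown_line']:
    print(t,[(round(d['score'],2),np.round(toworld(c,d['point'],s),3).tolist()) for d in r.pinpoint('wrist',t)])
im=c['color'].astype(int); m=(im[...,0]-im[...,2]>70)&(im[...,0]>170)
ct,_=cv2.findContours(m.astype(np.uint8),0,1)
for k in sorted(ct,key=cv2.contourArea)[-3:]:
    rc=cv2.minAreaRect(k); b=cv2.boxPoints(rc); print(rc,b.round(0).tolist(),np.round(pix2w(c,b,0.049,s)[:,:2],4).tolist())
```

```text
[[0.0, 0.998, -0.065], [0.0, -0.065, -0.998], [-1.0, 0.0, -0.0]] [-0.29  0.49  0.49  1.67 -0.26  1.04  0.22]
shear [(0.61, [0.593, 0.109, -0.003])]
fence_front [(0.74, [0.658, -0.049, 0.044])]
guard_lip [(0.89, [0.579, -0.004, 0.062])]
blank [(0.97, [0.596, -0.071, 0.044])]
blank_fl [(0.64, [0.549, -0.018, 0.045])]
blank_fr [(0.67, [0.644, -0.022, 0.044]), (0.52, [0.593, 0.089, 0.045])]
blank_rr [(0.89, [0.642, -0.112, 0.046]), (0.69, [0.582, -0.001, 0.065])]
holddown_line [(0.94, [0.594, 0.093, 0.046])]
((120.93292236328125, 440.8963317871094), (20.31940269470215, 30.147809982299805), 83.6598129272461) [[105.0, 432.0], [135.0, 429.0], [137.0, 449.0], [107.0, 453.0]] [[0.3064, -0.3007], [0.3464, -0.2965], [0.3413, -0.3282], [0.3002, -0.333]]
((305.2359619140625, 139.26629638671875), (273.01507568359375, 69.96492004394531), 2.8084847927093506) [[167.0, 168.0], [171.0, 98.0], [443.0, 111.0], [440.0, 181.0]] [[0.4486, 0.0063], [0.4626, 0.0676], [0.7087, 0.0392], [0.7066, -0.0238]]
((328.6532897949219, 230.4129638671875), (88.7718734741211, 93.34449005126953), 86.98721313476562) [[280.0, 189.0], [373.0, 184.0], [378.0, 272.0], [284.0, 277.0]] [[0.5535, -0.0211], [0.6425, -0.0224], [0.6448, -0.1122], [0.5492, -0.1111]]
```

View pics/w1.png

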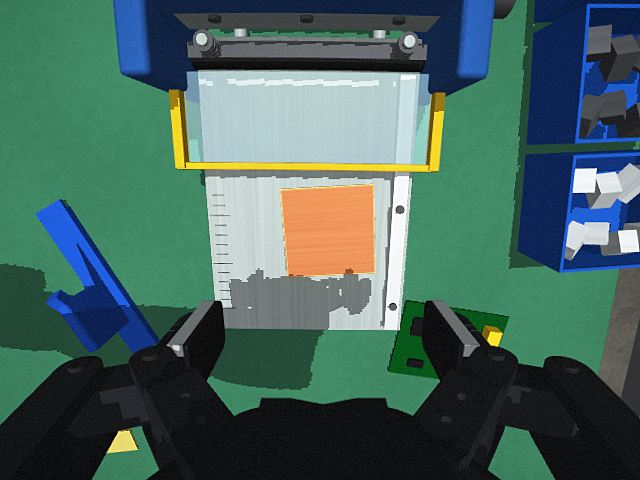

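The wrist picture shows the blank at corners (280,189), (373,184), (374,272), (288,277); the white fence strip right of it runs (397,175) to (387,328), and the yellow lip is at row ~167. Now I fit the edges.

Run:
```python
from h import *
d=dict(np.load('w1.npz')); c=d; s=d; del_=None
im=c['color'].astype(int); g=im.sum(-1)/3; 
fe=[];be=[];fo=[]
for v in range(178,322,4):
    row=g[v]; 
    k=np.arange(380,405); dd=row[k+2]-row[k-2]; fe.append((k[dd.argmax()],v,dd.max()))
    sat=(im[v,:,1]-im[v,:,0]); k=np.arange(195,230); dd=sat[k-2]-sat[k+2]; be.append((k[dd.argmax()],v,dd.max()))
    k=np.arange(398,420); dd=sat[k+2]-sat[k-2]; fo.append((k[dd.argmax()],v,dd.max()))
def line(a,z,name):
    a=np.array(a,float); a=a[a[:,2]>20]; P=pix2w(c,a[:,:2],z,s)[:,:2]
    for _ in range(5):
        f=np.polyfit(P[:,1],P[:,0],1); e=P[:,0]-np.polyval(f,P[:,1]); P=P[abs(e)<max(2*e.std(),.0005)]
    print(name,'x=%.4f%+.4f*y'%(f[1],f[0]),'yaw',90-np.degrees(np.arctan(f[0])),len(P),e.std(),P[:,1].min(),P[:,1].max())
line(fe,.057,'fence face top'); line(be,.045,'bed +y edge'); line(fo,.057,'fence outer')
# lip lower front edge
lp=[]
yel=((im[...,0]-im[...,2])>90)&(im[...,1]>120)&(im[...,0]>180)
for u in range(215,400,5):
    q=np.where(yel[155:180,u])[0]
    if len(q): lp.append((u,155+q.max()+.5))
P=pix2w(c,lp,.063,s)[:,:2]; f=np.polyfit(P[:,0],P[:,1],1); print('lip y=%.4f%+.4f*x'%(f[1],f[0]),np.degrees(np.arctan(f[0])))
org=((im[...,0]-im[...,2])>70)&(im[...,0]>170)&(np.arange(480)[:,None]>178)&(np.arange(480)[:,None]<300)
ct,_=cv2.findContours(org.astype(np.uint8),0,1); k=max(ct,key=cv2.contourArea); k=cv2.convexHull(k)
for e in (4,6,8,10):
    ap=cv2.approxPolyDP(k,e,True)[:,0]
    if len(ap)==4: break
print(ap.tolist(),pix2w(c,ap,.049,s)[:,:2].round(4).tolist())
```

```text
fence face top x=0.6636+0.0790*y yaw 85.48293673557275 32 0.00026983382516469734 -0.1602806390071721 -0.017753265536021107
bed +y edge x=0.4828+0.0867*y yaw 85.04623916330061 29 0.0011431477349604985 -0.1312320804673809 -0.013883869049189467
fence outer x=0.6795+0.0834*y yaw 85.2341070240794 36 0.0009599772789500169 -0.16140443071745378 -0.01879068196270954
lip y=0.0401-0.0768*x -4.391938853878554
[[372, 184], [374, 272], [288, 275], [280, 190]] [[0.6416, -0.0227], [0.6411, -0.1116], [0.5532, -0.109], [0.5537, -0.0225]]
```

send_rows([
  [0, -0.009, 0.0363, 0, 0, 0, 0.085],
  [0, -0.009, 0.0363, 0, 0, 0, 0.085],
  [0, -0.009, 0.0363, 0, 0, 0, 0.085],
  [0, -0.009, 0.0363, 0, 0, 0, 0.085],
  [0, -0.009, 0.0363, 0, 0, 0, 0.085],
  [0, -0.009, 0.0363, 0, 0, 0, 0.085],
  [0, -0.009, 0.0363, 0, 0, 0, 0.085],
  [0, -0.009, 0.0363, 0, 0, 0, 0.085],
  [0, -0.009, 0.0363, 0, 0, 0, 0.085],
  [0, -0.009, 0.0363, 0, 0, 0, 0.085],
])

```text
t: 5.33
ee_pos: [0.4786, -0.419, 0.2314]
ee_rot: [1.81, 1.57, 0.182]
contact_force: [0.8, -0.3, 0.4]
opening: 0.994
```

send_rows([
  [0, 0, 0, 7, 0, 0, 0.085],
  [0, 0, 0, 7, 0, 0, 0.085],
  [0, 0, 0, 7, 0, 0, 0.085],
  [0, 0, 0, 7, 0, 0, 0.085],
  [0, 0, 0, 7, 0, 0, 0.085],
  [0, 0, 0, 7, 0, 0, 0.085],
  [0, 0, 0, 7, 0, 0, 0.085],
  [0, 0, 0, 7, 0, 0, 0.085],
  [0, 0, 0, 7, 0, 0, 0.085],
  [0, 0, 0, 7, 0, 0, 0.085],
])

```text
t: 6.17
ee_pos: [0.4794, -0.4173, 0.2313]
ee_rot: [-2.971, 1.571, 0.456]
contact_force: [-0.2, 0.5, 0.2]
opening: 0.993
```

send_rows([
  [0.01, 0, 0, 6, 0, 0, 0.085],
  [0.01, 0, 0, 6, 0, 0, 0.085],
  [0.01, 0, 0, 6, 0, 0, 0.085],
  [0.01, 0, 0, 6, 0, 0, 0.085],
  [0, 0, 0, 0, 0, 0, 0.085],
  [0, 0, 0, 0, 0, 0, 0.085],
  [0, 0, 0, 0, 0, 0, 0.085],
  [0, 0, 0, 0, 0, 0, 0.085],
  [0, 0, 0, 0, 0, 0, 0.085],
  [0, 0, 0, 0, 0, 0, 0.085],
])

```text
t: 7.0
ee_pos: [0.4795, -0.4175, 0.1919]
ee_rot: [2.884, 1.57, -0.385]
contact_force: [0.0, -0.0, -0.5]
opening: 0.996
```

Run:
```python
from h import *
s=r.state(); M=R.from_euler('xyz',s['ee_rot']).as_matrix(); print(s['ee_pos'].round(4),np.round(M,3).tolist(),s['joints'].round(2))
c=r.read_camera('wrist'); np.savez('w2.npz',**c,ee_pos=s['ee_pos'],ee_rot=s['ee_rot'])
cv2.imwrite('pics/w2.png',c['color'][...,::-1])
for t in ['stick','stick_heel','stick_grip','mat']:
    print(t,[(round(d['score'],2),np.round(toworld(c,d['point'],s),3).tolist()) for d in r.pinpoint('wrist',t)])
P=cloud(c,s); im=c['color'].astype(int); o=(im[...,0]-im[...,2]>70)&(im[...,0]>120)
p=P[o&(P[...,2]>.066)&(P[...,2]<.086)]; rc=cv2.minAreaRect(p[:,:2].astype(np.float32)*1000); print('handle top',len(p),rc,p.mean(0))
p=P[o&(P[...,2]<.02)&(P[...,2]>.0)]; rc=cv2.minAreaRect(p[:,:2].astype(np.float32)*1000); print('foot',len(p),rc,cv2.boxPoints(rc).tolist())
```

```text
[ 0.4795 -0.4175  0.1919] [[0.001, -0.127, -0.992], [-0.0, -0.992, 0.127], [-1.0, 0.0, -0.001]] [ 0.14  0.72  0.92  1.62 -0.63  1.12 -0.47]
stick [(0.82, [0.332, -0.144, -0.004]), (0.8, [0.479, -0.415, 0.005])]
stick_heel [(0.63, [0.596, -0.431, 0.003]), (0.17, [0.26, -0.365, -0.003])]
stick_grip [(0.63, [0.474, -0.418, 0.056])]
mat [(0.6, [0.509, -0.409, -0.001])]
handle top 1518 ((482.0589294433594, -416.5273742675781), (13.867799758911133, 71.09465789794922), 82.6758041381836) [ 0.48417288 -0.41672004  0.07604243]
foot 6944 ((465.61676025390625, -418.1116943359375), (188.24464416503906, 462.084228515625), 50.0511589050293) [[228.05943298339844, -341.9146728515625], [582.301513671875, -638.6204833984375], [703.174072265625, -494.3087158203125], [348.9320068359375, -197.6029052734375]]
```

View pics/w2.png

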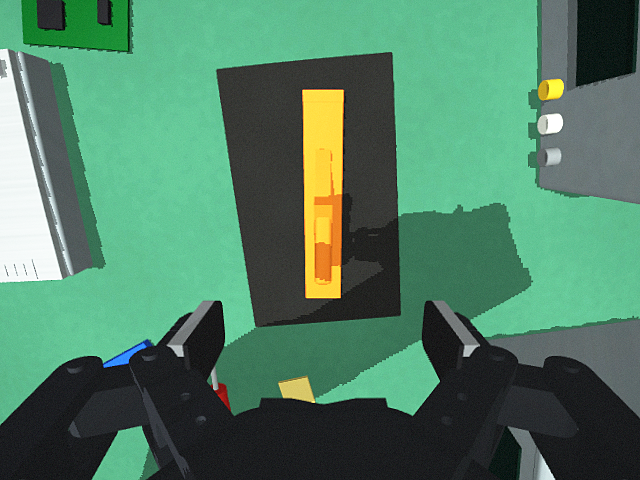

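The wrist picture shows the orange stick upright on the mat, foot from (323,90) nose to (323,298) heel end, handle at (323,240), aligned with the tool. I go down and grip.

send_rows([
  [0.0153, 0, 0, 0, 0, 0, 0.085],
  [0.0153, 0, 0, 0, 0, 0, 0.085],
  [0.0153, 0, 0, 0, 0, 0, 0.085],
  [0.0153, 0, 0, 0, 0, 0, 0.085],
  [0.0153, 0, 0, 0, 0, 0, 0.085],
  [0.0153, 0, 0, 0, 0, 0, 0.085],
  [0.0153, 0, 0, 0, 0, 0, 0.085],
  [0.0153, -0.001, 0, 0, 0, 0, 0.085],
  [0.0153, 0, 0.001, 0, 0, 0, 0.085],
  [0.0153, 0, 0, 0, 0, 0, 0.085],
])

```text
t: 8.08
ee_pos: [0.4785, -0.4161, 0.0376]
ee_rot: [1.1, 1.571, -2.17]
contact_force: [0.3, -0.4, -0.4]
opening: 0.997
```

send_rows([
  [0, 0, 0, 0, 0, 0, 0.0],
  [0, 0, 0, 0, 0, 0, 0.0],
  [0, 0, 0, 0, 0, 0, 0.0],
  [0, 0, 0, 0, 0, 0, 0.0],
  [0, 0, 0, 0, 0, 0, 0.0],
  [0, 0, 0, 0, 0, 0, 0.0],
  [0, 0, 0, 0, 0, 0, 0.0],
  [0, 0, 0, 0, 0, 0, 0.0],
  [0, 0, 0, 0, 0, 0, 0.0],
  [0, 0, 0, 0, 0, 0, 0.0],
], squeeze=80)

```text
t: 8.92
ee_pos: [0.4789, -0.4165, 0.039]
ee_rot: [2.731, 1.57, -0.539]
contact_force: [-0.6, 0.7, 5.9]
opening: 0.156
```

send_rows([
  [-0.03, 0, 0, 0, 0, 0, 0.0],
  [-0.03, 0, 0, 0, 0, 0, 0.0],
  [-0.03, 0, 0, 0, 0, 0, 0.0],
  [-0.03, 0, 0, 0, 0, 0, 0.0],
  [0, 0, 0, -7.1, 0, 0, 0.0],
  [0, 0, 0, -7.1, 0, 0, 0.0],
  [0, 0, 0, -7.1, 0, 0, 0.0],
  [0, 0, 0, -7.1, 0, 0, 0.0],
  [0, 0, 0, -7.1, 0, 0, 0.0],
  [0, 0, 0, -7.1, 0, 0, 0.0],
])

```text
t: 9.75
ee_pos: [0.4784, -0.4159, 0.1582]
ee_rot: [-1.304, 1.57, 2.459]
contact_force: [-0.1, -0.6, -0.2]
opening: 0.156
```

send_rows([
  [0, 0, 0, -7.1, 0, 0, 0.0],
  [0, 0, 0, -7.1, 0, 0, 0.0],
  [0, 0, 0, -7.1, 0, 0, 0.0],
  [0, 0, 0, -7.1, 0, 0, 0.0],
  [0, 0, 0, -7.1, 0, 0, 0.0],
  [0, 0, 0, -7.1, 0, 0, 0.0],
  [0, 0, 0, -7.1, 0, 0, 0.0],
  [0, 0, 0, -0.4, 0, 0, 0.0],
  [0, 0, 0, 0, 0, 0, 0.0],
  [0, 0, 0, 0, 0, 0, 0.0],
])

```text
t: 10.58
ee_pos: [0.4784, -0.4161, 0.1582]
ee_rot: [-2.606, 1.571, 2.021]
contact_force: [1.1, 0.2, -0.1]
opening: 0.155
```

send_rows([
  [0, 0.0006, -0.0288, 0, 0, 0, 0.0],
  [0, 0.0006, -0.0288, 0, 0, 0, 0.0],
  [0, 0.0006, -0.0288, 0, 0, 0, 0.0],
  [0, 0.0006, -0.0288, 0, 0, 0, 0.0],
  [0, 0.0006, -0.0288, 0, 0, 0, 0.0],
  [0, 0.0006, -0.0288, 0, 0, 0, 0.0],
  [0, 0.0006, -0.0288, 0, 0, 0, 0.0],
  [0, 0.0006, -0.0288, 0, 0, 0, 0.0],
  [0, 0.0006, -0.0288, 0, 0, 0, 0.0],
  [0, 0.0006, -0.0288, 0, 0, 0, 0.0],
])

```text
t: 11.42
ee_pos: [0.5079, -0.1281, 0.1583]
ee_rot: [0.362, 1.571, -1.294]
contact_force: [0.8, -0.5, -1.6]
opening: 0.153
```

Run:
```python
from h import *
s=r.state(); M=R.from_euler('xyz',s['ee_rot']).as_matrix(); print(s['ee_pos'].round(4),np.round(M,4).tolist(),s['joints'].round(2),s['contact_force'].round(1))
c=r.read_camera('wrist'); np.savez('w3.npz',**c,ee_pos=s['ee_pos'],ee_rot=s['ee_rot'])
cv2.imwrite('pics/w3.png',c['color'][...,::-1])
T=np.array(c['hand_eye'])
for t in ['stick','stick_heel','stick_grip']:
    print(t,[(round(d['score'],2),np.round(toworld(c,d['point'],s),3).tolist(),(T@np.append(d['point'],1)).round(4)[:3].tolist()) for d in r.pinpoint('wrist',t)])
```

```text
[ 0.5079 -0.1281  0.1583] [[0.0, 0.9964, -0.0848], [-0.0001, -0.0848, -0.9964], [-1.0, 0.0, 0.0001]] [-0.16  0.48  0.47  1.94 -0.3   0.79  0.39] [ 0.8 -0.5 -1.6]
stick [(0.97, [0.512, -0.135, 0.121], [0.0371, 0.0041, 0.0067]), (0.57, [0.33, -0.143, 0.0], [0.1582, -0.1761, 0.0296])]
stick_heel [(0.97, [0.521, -0.013, 0.124], [0.0343, 0.0028, -0.1161]), (0.91, [0.286, -0.03, 0.002], [0.156, -0.2291, -0.0787]), (0.52, [0.644, -0.021, 0.047], [0.1111, 0.1264, -0.118])]
stick_grip [(0.81, [0.507, -0.134, 0.179], [-0.0202, -0.0007, 0.0056]), (0.81, [0.335, -0.145, 0.056], [0.1021, -0.1713, 0.032])]
```

View pics/w3.png

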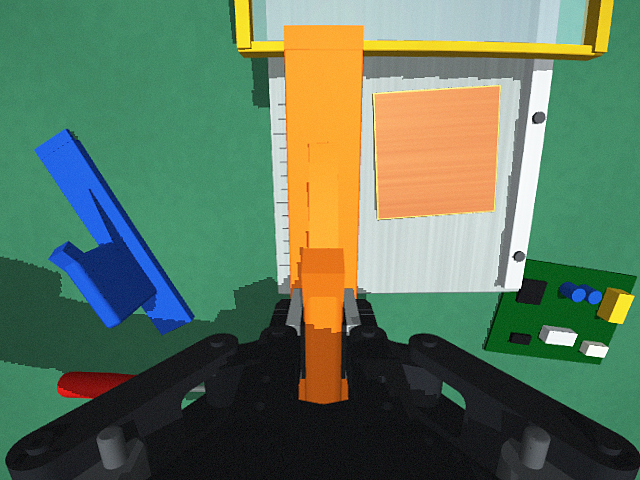

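The picture shows the stick held straight, nose at (323,27), left of the blank, which is untouched at (374,93)–(500,210). Refine the fence, blank and foot edges from this picture.

Run:
```python
from h import *
d=dict(np.load('w3.npz')); c=s=d
im=c['color'].astype(int); g=im.sum(-1)/3
def line(a,z,name):
    a=np.array(a,float); a=a[a[:,2]>15]; P=pix2w(c,a[:,:2],z,s)[:,:2]
    for _ in range(6):
        f=np.polyfit(P[:,1],P[:,0],1); e=P[:,0]-np.polyval(f,P[:,1]); P=P[abs(e)<max(2*e.std(),.0005)]
    print(name,'x=%.4f%+.4f*y'%(f[1],f[0]),'yaw %.2f'%(90-np.degrees(np.arctan(f[0]))),len(P),e.std().round(5),P[:,1].min().round(3),P[:,1].max().round(3)); return f
fe=[];l=[];rr=[];bl=[];br=[]
for v in range(62,290,4):
    x0=int(540-(v-62)*35/228); k=np.arange(x0-20,x0+8); k=k[k<636]; dd=g[v][k+2]-g[v][k-2]; fe.append((k[dd.argmax()],v,dd.max()))
for v in range(60,240,4):
    b=im[v,:,2]; k=np.arange(275,300); dd=b[k-2]-b[k+2]; l.append((k[dd.argmax()],v,dd.max()))
    k=np.arange(350,372); dd=b[k+2]-b[k-2]; rr.append((k[dd.argmax()],v,dd.max()))
line(fe,.057,'fence face'); zt=s['ee_pos'][2]-.036+.010
f1=line(l,zt,'foot L'); f2=line(rr,zt,'foot R'); print('width',np.polyval(f2,-.06)-np.polyval(f1,-.06),'ctr at y=-.06',(np.polyval(f2,-.06)+np.polyval(f1,-.06))/2, 'tool axis there', s['ee_pos'][0]+.0848*(-.06-s['ee_pos'][1]))
org=((im[...,0]-im[...,2])>50)&(im[...,0]>170); org[:,:366]=0; org[:65]=0; org[240:]=0; org[:,510:]=0
ct,_=cv2.findContours(org.astype(np.uint8),0,1); k=cv2.convexHull(max(ct,key=cv2.contourArea))
for e in (4,6,8,10,14):
    ap=cv2.approxPolyDP(k,e,True)[:,0]
    if len(ap)==4: break
W=pix2w(c,ap,.049,s)[:,:2]; print(ap.tolist(),W.round(4).tolist())
O=np.array([.5922,.1090]); ex=np.array([.079,.9969]); ey=np.array([-.9969,.079])
print('shear frame',np.c_[(W-O)@ex,(W-O)@ey].round(4).tolist())
# nose tip
tip=pix2w(c,[[284,26],[363,26]],zt,s)[:,:2].mean(0); tcp=s['ee_pos'][:2]; print('tip dist from TCP',(tip-tcp)@np.array([.0848,.9964]))
```

```text
fence face x=0.6632+0.0800*y yaw 85.43 49 0.00025 -0.168 -0.019
foot L x=0.5023+0.0850*y yaw 85.14 39 0.00013 -0.099 -0.017
foot R x=0.5393+0.0885*y yaw 84.94 44 0.00015 -0.102 -0.02
width 0.03682588792564534 ctr at y=-.06 0.5155921263816672 tool axis there 0.5137217639498908
[[500, 85], [494, 211], [377, 219], [373, 93]] [[0.6429, -0.0232], [0.6418, -0.1124], [0.5522, -0.1111], [0.5537, -0.022]]
shear frame [[-0.1277, -0.061], [-0.2168, -0.0669], [-0.2226, 0.0225], [-0.1336, 0.0281]]
tip dist from TCP 0.12438530254671248
```

send_rows([
  [0.0095, 0, 0, -0.4, 0, 0, 0.0],
  [0.0095, 0, 0, 0, 0, 0, 0.0],
  [0.0095, 0, 0, 0, 0, 0, 0.0],
  [0.0095, 0, 0, 0, 0, 0, 0.0],
  [0.0095, 0, 0, 0, 0, 0, 0.0],
  [0.0095, 0, 0, 0, 0, 0, 0.0],
  [0.0095, 0, 0, 0, 0, 0, 0.0],
  [0.0095, 0, 0, 0, 0, 0, 0.0],
  [0, 0, 0, 0, 0, 0, 0.0],
  [0, 0, 0, 0, 0, 0, 0.0],
])

```text
t: 12.45
ee_pos: [0.5077, -0.1296, 0.0816]
ee_rot: [-1.561, 1.57, 3.077]
contact_force: [-1.6, -0.1, -0.8]
opening: 0.158
```

send_rows([
  [0, 0.003, 0, 0, 0, 0, 0.0],
  [0, 0.003, 0, 0, 0, 0, 0.0],
  [0, 0.003, 0, 0, 0, 0, 0.0],
  [0, 0.003, 0, 0, 0, 0, 0.0],
  [0, 0.003, 0, 0, 0, 0, 0.0],
  [0, 0.003, 0, 0, 0, 0, 0.0],
  [0, 0.003, 0, 0, 0, 0, 0.0],
  [0, 0.003, 0, 0, 0, 0, 0.0],
  [0, 0.003, 0, 0, 0, 0, 0.0],
  [0, 0.003, 0, 0, 0, 0, 0.0],
])

```text
t: 13.28
ee_pos: [0.5381, -0.1318, 0.0823]
ee_rot: [-1.477, 1.571, -3.123]
contact_force: [-1.0, -0.3, -1.5]
opening: 0.151
```

send_rows([
  [0, 0.001, 0, 0, 0, 0, 0.0],
  [0, 0.001, 0, 0, 0, 0, 0.0],
  [0, 0.001, 0, 0, 0, 0, 0.0],
  [0, 0.001, 0, 0, 0, 0, 0.0],
  [0, 0.001, 0, 0, 0, 0, 0.0],
  [0, 0, 0, 0, 0, 0, 0.0],
  [0, 0, 0, 0, 0, 0, 0.0],
  [0, 0, 0, 0, 0, 0, 0.0],
  [0, 0, 0, 0, 0, 0, 0.0],
  [0, 0, 0, 0, 0, 0, 0.0],
])

```text
t: 14.12
ee_pos: [0.5426, -0.1321, 0.0822]
ee_rot: [-1.692, 1.57, 2.945]
contact_force: [-2.4, -0.4, -1.3]
opening: 0.156
```

send_rows([
  [0, 0.0005, 0, 0, 0, 0, 0.0],
  [0, 0.0005, 0, 0, 0, 0, 0.0],
  [0, 0.0005, 0, 0, 0, 0, 0.0],
  [0, 0, 0, 0, 0, 0, 0.0],
  [0, 0, 0, 0, 0, 0, 0.0],
  [0, 0, 0, 0, 0, 0, 0.0],
  [0, 0, 0, 0, 0, 0, 0.0],
  [0, 0, 0, 0, 0, 0, 0.0],
  [0, 0, 0, 0, 0, 0, 0.0],
  [0, 0, 0, 0, 0, 0, 0.0],
])

```text
t: 14.95
ee_pos: [0.543, -0.1322, 0.082]
ee_rot: [-1.698, 1.568, 2.94]
contact_force: [-6.2, 0.9, 1.9]
opening: 0.157
```

```bash
cat > blank.py <<'E'
from h import *
import sys
s=r.state(); M=R.from_euler('xyz',s['ee_rot']).as_matrix(); print(s['ee_pos'].round(4),'y axis',np.round(M[:,1],4),s['contact_force'].round(1))
c=r.read_camera('wrist'); np.savez('w4.npz',**c,ee_pos=s['ee_pos'],ee_rot=s['ee_rot'])
cv2.imwrite(sys.argv[1],c['color'][...,::-1])
E
python3 blank.py pics/w4.png
```

```text
[ 0.543  -0.1322  0.082 ] y axis [ 0.9972 -0.0745 -0.0026] [-6.2  0.9  1.9]
```

View pics/w4.png

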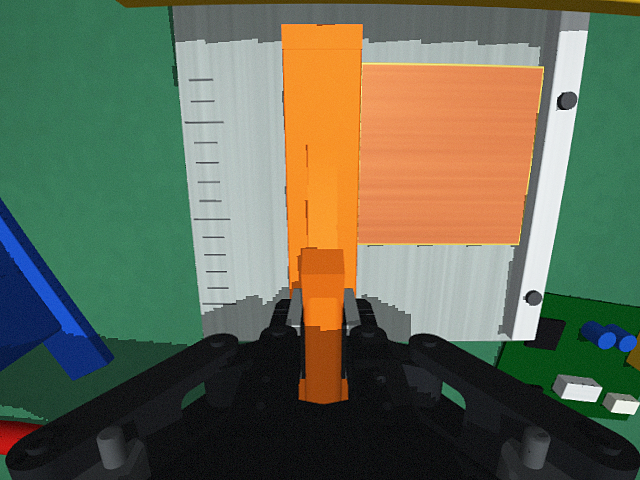

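The blank's right edge (543,67)–(520,243) now lies flush with the grey fence face, parallel to it, at 6 N lateral force. I back off and go behind the blank.

send_rows([
  [0, -0.003, 0, 0, 0, 0, 0.0],
  [0, -0.003, 0, 0, 0, 0, 0.0],
  [-0.005, 0, 0, 0, 0, 0, 0.0],
  [-0.005, 0, 0, 0, 0, 0, 0.0],
  [0, 0, 0.0185, 0, 0, 0, 0.0],
  [0, 0, 0.0185, 0, 0, 0, 0.0],
  [0, 0, 0.0185, 0, 0, 0, 0.0],
  [0, 0, 0.0185, 0, 0, 0, 0.0],
  [0, 0, 0.0185, 0, 0, 0, 0.0],
  [0, 0, 0.0185, 0, 0, 0, 0.0],
])

```text
t: 15.83
ee_pos: [0.5307, -0.2436, 0.0931]
ee_rot: [1.254, 1.569, -0.391]
contact_force: [0.5, -0.8, -1.0]
opening: 0.155
```

send_rows([
  [0, 0.0069, 0, 0, 0, 0, 0.0],
  [0, 0.0069, 0, 0, 0, 0, 0.0],
  [0, 0.0069, 0, 0, 0, 0, 0.0],
  [0, 0.0069, 0, 0, 0, 0, 0.0],
  [0, 0.0069, 0, 0, 0, 0, 0.0],
  [0, 0.0069, 0, 0, 0, 0, 0.0],
  [0, 0.0069, 0, 0, 0, 0, 0.0],
  [0, 0.0069, 0, 0, 0, 0, 0.0],
  [0, 0.0069, 0, 0, 0, 0, 0.0],
  [0, 0.0069, 0, 0, 0, 0, 0.0],
])

```text
t: 16.67
ee_pos: [0.5996, -0.2476, 0.0923]
ee_rot: [-1.358, 1.571, -3.003]
contact_force: [0.8, -0.3, -1.3]
opening: 0.153
```

```bash
python3 blank.py pics/w5.png
```

```text
[ 0.5996 -0.2476  0.0923] y axis [ 9.972e-01 -7.420e-02 -1.000e-04] [ 0.8 -0.3 -1.3]
```

View pics/w5.png

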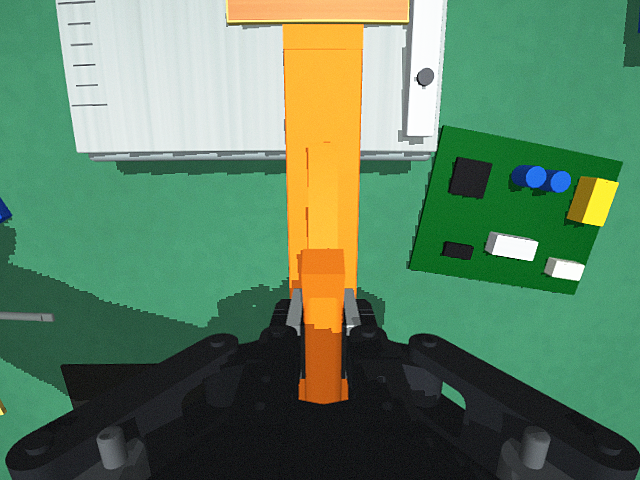

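The blank's rear edge is at row 23, x 228–408 (still flush with the fence), and the stick nose is centred behind it at (323,24). I lower and push.

send_rows([
  [0.004, 0, 0, 0.3, 0, 0, 0.0],
  [0.004, 0, 0, 0, 0, 0, 0.0],
  [0.0025, 0, 0, 0, 0, 0, 0.0],
  [0, 0, -0.004, 0, 0, 0, 0.0],
  [0, 0, -0.004, 0, 0, 0, 0.0],
  [0, 0, -0.004, 0, 0, 0, 0.0],
  [0, 0, -0.004, 0, 0, 0, 0.0],
  [0, 0, -0.004, 0, 0, 0, 0.0],
  [0, 0, -0.004, 0, 0, 0, 0.0],
  [0, 0, -0.004, 0, 0, 0, 0.0],
])

```text
t: 17.55
ee_pos: [0.6012, -0.2193, 0.082]
ee_rot: [1.069, 1.571, -0.581]
contact_force: [0.9, -0.6, -0.0]
opening: 0.157
```

send_rows([
  [0, 0, -0.005, 0, 0, 0, 0.0],
  [0, 0, -0.005, 0, 0, 0, 0.0],
  [0, 0, -0.005, 0, 0, 0, 0.0],
  [0, 0, -0.005, 0, 0, 0, 0.0],
  [0, 0, -0.005, 0, 0, 0, 0.0],
  [0, 0, -0.005, 0, 0, 0, 0.0],
  [0, 0, -0.005, 0, 0, 0, 0.0],
  [0, 0, -0.005, 0, 0, 0, 0.0],
  [0, 0, -0.005, 0, 0, 0, 0.0],
  [0, 0, -0.005, 0, 0, 0, 0.0],
])

```text
t: 18.38
ee_pos: [0.6051, -0.1694, 0.0818]
ee_rot: [-1.075, 1.571, -2.726]
contact_force: [-0.3, -0.6, 0.2]
opening: 0.157
```

```bash
python3 blank.py pics/w6.png
```

```text
[ 0.6051 -0.1694  0.0818] y axis [ 9.968e-01 -7.960e-02 -1.000e-04] [-0.3 -0.6  0.2]
```

View pics/w6.png

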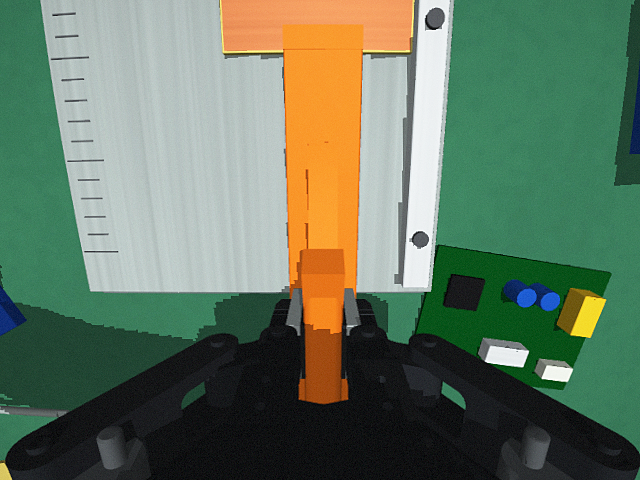

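The blank has slid square along the fence, its rear edge at row 52 under the lip and right edge at x≈412 on the fence. Continue.

send_rows([
  [0, 0, -0.004, 0, 0, 0, 0.0],
  [0, 0, -0.004, 0, 0, 0, 0.0],
  [0, 0, -0.004, 0, 0, 0, 0.0],
  [0, 0, -0.004, 0, 0, 0, 0.0],
  [0, 0, -0.004, 0, 0, 0, 0.0],
  [0, 0, -0.004, 0, 0, 0, 0.0],
  [0, 0, -0.004, 0, 0, 0, 0.0],
  [0, 0, -0.004, 0, 0, 0, 0.0],
  [0, 0, -0.004, 0, 0, 0, 0.0],
  [0, 0, -0.004, 0, 0, 0, 0.0],
])

```text
t: 19.27
ee_pos: [0.6084, -0.1296, 0.0818]
ee_rot: [1.571, 1.571, -0.08]
contact_force: [0.6, -0.0, 0.0]
opening: 0.152
```

send_rows([
  [0, 0, -0.003, 0, 0, 0, 0.0],
  [0, 0, -0.003, 0, 0, 0, 0.0],
  [0, 0, -0.003, 0, 0, 0, 0.0],
  [0, 0, -0.003, 0, 0, 0, 0.0],
  [0, 0, -0.003, 0, 0, 0, 0.0],
  [0, 0, -0.003, 0, 0, 0, 0.0],
  [0, 0, -0.003, 0, 0, 0, 0.0],
  [0, 0, -0.003, 0, 0, 0, 0.0],
  [0, 0, -0.003, 0, 0, 0, 0.0],
  [0, 0, -0.003, 0, 0, 0, 0.0],
])

```text
t: 20.1
ee_pos: [0.6106, -0.1019, 0.0822]
ee_rot: [0.261, 1.569, -1.39]
contact_force: [-1.2, -5.7, 1.3]
opening: 0.155
```

send_rows([
  [0, 0, -0.002, 0, 0, 0, 0.0],
  [0, 0, -0.002, 0, 0, 0, 0.0],
  [0, 0, -0.002, 0, 0, 0, 0.0],
  [0, 0, -0.002, 0, 0, 0, 0.0],
  [0, 0, -0.002, 0, 0, 0, 0.0],
  [0, 0, -0.002, 0, 0, 0, 0.0],
  [0, 0, -0.002, 0, 0, 0, 0.0],
  [0, 0, -0.002, 0, 0, 0, 0.0],
  [0, 0, -0.002, 0, 0, 0, 0.0],
  [0, 0, -0.002, 0, 0, 0, 0.0],
])

```text
t: 20.93
ee_pos: [0.6121, -0.0821, 0.0821]
ee_rot: [0.145, 1.568, -1.507]
contact_force: [-0.3, -5.5, 1.0]
opening: 0.151
```

send_rows([
  [0, 0, -0.001, 0, 0, 0, 0.0],
  [0, 0, -0.001, 0, 0, 0, 0.0],
  [0, 0, -0.001, 0, 0, 0, 0.0],
  [0, 0, -0.001, 0, 0, 0, 0.0],
  [0, 0, -0.001, 0, 0, 0, 0.0],
  [0, 0, -0.001, 0, 0, 0, 0.0],
  [0, 0, -0.001, 0, 0, 0, 0.0],
  [0, 0, -0.001, 0, 0, 0, 0.0],
  [0, 0, -0.001, 0, 0, 0, 0.0],
  [0, 0, -0.001, 0, 0, 0, 0.0],
])

```text
t: 21.77
ee_pos: [0.6128, -0.0722, 0.0821]
ee_rot: [0.096, 1.568, -1.556]
contact_force: [-1.2, -5.8, 1.9]
opening: 0.152
```

send_rows([
  [0, 0, -0.0003, 0, 0, 0, 0.0],
  [0, 0, -0.0003, 0, 0, 0, 0.0],
  [0, 0, -0.0003, 0, 0, 0, 0.0],
  [0, 0, -0.0003, 0, 0, 0, 0.0],
  [0, 0, -0.0003, 0, 0, 0, 0.0],
  [0, 0, -0.0003, 0, 0, 0, 0.0],
  [0, 0, -0.0003, 0, 0, 0, 0.0],
  [0, 0, -0.0003, 0, 0, 0, 0.0],
  [0, 0, -0.0003, 0, 0, 0, 0.0],
  [0, 0, -0.0003, 0, 0, 0, 0.0],
])

```text
t: 22.6
ee_pos: [0.613, -0.0693, 0.0821]
ee_rot: [0.104, 1.568, -1.548]
contact_force: [-1.5, -5.0, 1.4]
opening: 0.154
```

send_rows([
  [0, 0, -0.0003, 0, 0, 0, 0.0],
  [0, 0, -0.0003, 0, 0, 0, 0.0],
  [0, 0, -0.0003, 0, 0, 0, 0.0],
  [0, 0, -0.0003, 0, 0, 0, 0.0],
  [0, 0, -0.0003, 0, 0, 0, 0.0],
  [0, 0, -0.0003, 0, 0, 0, 0.0],
  [0, 0, -0.0003, 0, 0, 0, 0.0],
  [0, 0, -0.0003, 0, 0, 0, 0.0],
  [0, 0, -0.0003, 0, 0, 0, 0.0],
  [0, 0, -0.0003, 0, 0, 0, 0.0],
])

```text
t: 23.43
ee_pos: [0.6132, -0.0667, 0.0822]
ee_rot: [0.105, 1.568, -1.547]
contact_force: [-1.8, -7.4, 1.8]
opening: 0.152
```

send_rows([
  [0, 0, -0.0003, 0, 0, 0, 0.0],
  [0, 0, -0.0003, 0, 0, 0, 0.0],
  [0, 0, -0.0003, 0, 0, 0, 0.0],
  [0, 0, -0.0003, 0, 0, 0, 0.0],
  [0, 0, -0.0003, 0, 0, 0, 0.0],
  [0, 0, -0.0003, 0, 0, 0, 0.0],
  [0, 0, -0.0003, 0, 0, 0, 0.0],
  [0, 0, -0.0003, 0, 0, 0, 0.0],
  [0, 0, -0.0003, 0, 0, 0, 0.0],
  [0, 0, -0.0003, 0, 0, 0, 0.0],
])

```text
t: 24.27
ee_pos: [0.6135, -0.0639, 0.0822]
ee_rot: [0.12, 1.568, -1.532]
contact_force: [-2.3, -7.5, 1.7]
opening: 0.155
```

send_rows([
  [0, 0, -0.0002, 0, 0, 0, 0.0],
  [0, 0, -0.0002, 0, 0, 0, 0.0],
  [0, 0, -0.0002, 0, 0, 0, 0.0],
  [0, 0, -0.0002, 0, 0, 0, 0.0],
  [0, 0, -0.0002, 0, 0, 0, 0.0],
  [0, 0, -0.0002, 0, 0, 0, 0.0],
  [0, 0, -0.0002, 0, 0, 0, 0.0],
  [0, 0, -0.0002, 0, 0, 0, 0.0],
  [0, 0, -0.0002, 0, 0, 0, 0.0],
  [0, 0, -0.0002, 0, 0, 0, 0.0],
])

```text
t: 25.1
ee_pos: [0.6135, -0.0631, 0.0824]
ee_rot: [0.141, 1.567, -1.512]
contact_force: [-2.4, -10.3, 2.9]
opening: 0.155
```

send_rows([
  [0, 0, -0.0003, 0, 0, 0, 0.0],
  [0, 0, -0.0003, 0, 0, 0, 0.0],
  [0, 0, -0.0003, 0, 0, 0, 0.0],
  [0, 0, -0.0003, 0, 0, 0, 0.0],
  [0, 0, -0.0003, 0, 0, 0, 0.0],
  [0, 0, 0, 0, 0, 0, 0.0],
  [0, 0, 0, 0, 0, 0, 0.0],
  [0, 0, 0, 0, 0, 0, 0.0],
  [0, 0, 0, 0, 0, 0, 0.0],
  [0, 0, 0, 0, 0, 0, 0.0],
])

```text
t: 25.93
ee_pos: [0.6135, -0.063, 0.0826]
ee_rot: [0.154, 1.565, -1.5]
contact_force: [-3.9, -13.8, 4.8]
opening: 0.155
```

send_rows([
  [0, 0, -0.0003, 0, 0, 0, 0.0],
  [0, 0, -0.0003, 0, 0, 0, 0.0],
  [0, 0, -0.0003, 0, 0, 0, 0.0],
  [0, 0, 0, 0, 0, 0, 0.0],
  [0, 0, 0, 0, 0, 0, 0.0],
  [0, 0, 0, 0, 0, 0, 0.0],
  [0, 0, 0, 0, 0, 0, 0.0],
  [0, 0, 0, 0, 0, 0, 0.0],
  [0, 0, 0, 0, 0, 0, 0.0],
  [0, 0, 0, 0, 0, 0, 0.0],
])

```text
t: 26.77
ee_pos: [0.6135, -0.0629, 0.0827]
ee_rot: [0.15, 1.564, -1.504]
contact_force: [-4.0, -15.9, 4.2]
opening: 0.156
```

```bash
python3 blank.py pics/w7.png
```

```text
[ 0.6135 -0.0629  0.0827] y axis [ 0.9965 -0.0837  0.001 ] [ -4.  -15.9   4.2]
```

View pics/w7.png

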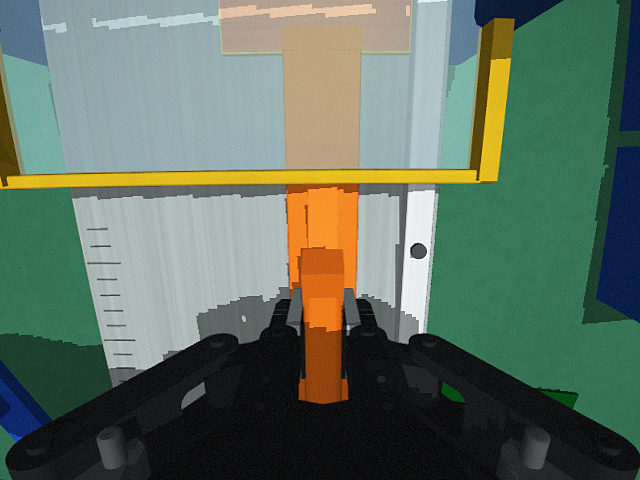

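Through the clear guard the blank's rear edge runs level (222,52)–(410,53) and its right edge still lies along the fence. Pushing is rigidly stalled at ~16 N, held about 1 s. Now withdraw.

send_rows([
  [0, 0, 0.001, 0, 0, 0, 0.0],
  [0, 0, 0.001, 0, 0, 0, 0.0],
  [0, 0, 0.001, 0, 0, 0, 0.0],
  [0, 0, 0.001, 0, 0, 0, 0.0],
  [0, 0, 0.001, 0, 0, 0, 0.0],
  [0, 0, 0.001, 0, 0, 0, 0.0],
  [0, 0, 0.002, 0, 0, 0, 0.0],
  [0, 0, 0.003, 0, 0, 0, 0.0],
  [0, 0, 0.004, 0, 0, 0, 0.0],
  [0, 0, 0.005, 0, 0, 0, 0.0],
])

```text
t: 27.65
ee_pos: [0.6127, -0.0765, 0.0817]
ee_rot: [3.1, 1.57, 1.45]
contact_force: [0.0, 0.1, -0.4]
opening: 0.152
```

```bash
python3 blank.py pics/w8.png
python3 - <<'E'
from h import *
a=cv2.imread('pics/w7.png')[0:300,150:500]; b=cv2.imread('pics/w8.png')[0:300,150:500]; cv2.imwrite('pics/w78.png',np.hstack([a,b]))
E
```

```text
[ 0.6127 -0.0765  0.0817] y axis [ 0.9969 -0.0788  0.    ] [ 0.   0.1 -0.4]
```

View pics/w78.png

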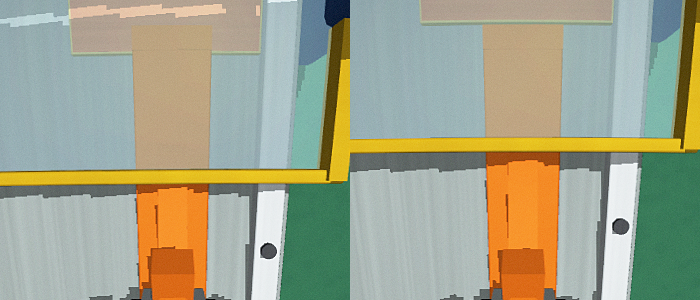

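The gap between rear edge and guard lip is unchanged after the withdrawal (≈125 vs 123 px), so the blank stayed. I take the stick back to the mat.

send_rows([
  [0, 0, 0.02, 0, 0, 0, 0.0],
  [0, 0, 0.02, 0, 0, 0, 0.0],
  [0, 0, 0.02, 0, 0, 0, 0.0],
  [0, 0, 0.02, 0, 0, 0, 0.0],
  [0, 0, 0.02, 0, 0, 0, 0.0],
  [0, 0, 0.02, 0, 0, 0, 0.0],
  [0, 0, 0.02, 0, 0, 0, 0.0],
  [0, 0, 0.02, 0, 0, 0, 0.0],
  [0, 0, 0.02, 0, 0, 0, 0.0],
  [0, 0, 0.02, 0, 0, 0, 0.0],
])

```text
t: 28.53
ee_pos: [0.5964, -0.2773, 0.0818]
ee_rot: [-2.967, 1.571, 1.665]
contact_force: [0.6, 0.4, -0.8]
opening: 0.156
```

send_rows([
  [-0.0076, -0.0107, 0.0149, 0, 0, 0, 0.0],
  [-0.0076, -0.0107, 0.0149, 0, 0, 0, 0.0],
  [-0.0076, -0.0107, 0.0149, 0, 0, 0, 0.0],
  [-0.0076, -0.0107, 0.0149, 0, 0, 0, 0.0],
  [-0.0076, -0.0107, 0.0149, 0, 0, 0, 0.0],
  [-0.0076, -0.0107, 0.0149, 0, 0, 0, 0.0],
  [-0.0076, -0.0107, 0.0149, 0, 0, 0, 0.0],
  [-0.0076, -0.0107, 0.0149, 0, 0, 0, 0.0],
  [-0.0076, -0.0107, 0.0149, 0, 0, 0, 0.0],
  [-0.0076, -0.0107, 0.0149, 0, 0, 0, 0.0],
])

```text
t: 29.37
ee_pos: [0.4765, -0.4169, 0.1592]
ee_rot: [1.501, 1.57, -0.149]
contact_force: [-0.5, -0.7, -0.8]
opening: 0.157
```

send_rows([
  [0, 0, 0, 7.1, 0, 0, 0.0],
  [0, 0, 0, 7.1, 0, 0, 0.0],
  [0, 0, 0, 7.1, 0, 0, 0.0],
  [0, 0, 0, 7.1, 0, 0, 0.0],
  [0, 0, 0, 7.1, 0, 0, 0.0],
  [0, 0, 0, 7.1, 0, 0, 0.0],
  [0, 0, 0, 7.1, 0, 0, 0.0],
  [0, 0, 0, 7.1, 0, 0, 0.0],
  [0, 0, 0, 7.1, 0, 0, 0.0],
  [0, 0, 0, 7.1, 0, 0, 0.0],
])

```text
t: 30.2
ee_pos: [0.4774, -0.416, 0.1588]
ee_rot: [-3.019, 1.569, 0.368]
contact_force: [-0.0, -0.1, -0.5]
opening: 0.152
```

send_rows([
  [0, 0, 0, 7.1, 0, 0, 0.0],
  [0, 0, 0, 7.1, 0, 0, 0.0],
  [0, 0, 0, 7.1, 0, 0, 0.0],
  [0, 0, 0, 0.5, 0, 0, 0.0],
  [0.015, 0, 0, 0, 0, 0, 0.0],
  [0.015, 0, 0, 0, 0, 0, 0.0],
  [0.015, 0, 0, 0, 0, 0, 0.0],
  [0.015, 0, 0, 0, 0, 0, 0.0],
  [0.015, 0, 0, 0, 0, 0, 0.0],
  [0.015, 0, 0, 0, 0, 0, 0.0],
])

```text
t: 31.03
ee_pos: [0.4778, -0.4161, 0.0678]
ee_rot: [-2.637, 1.57, 0.38]
contact_force: [-0.1, 0.1, -0.8]
opening: 0.149
```

```bash
python3 blank.py pics/w9.png
```

```text
[ 0.4778 -0.4161  0.0678] y axis [-1.241e-01 -9.923e-01 -4.000e-04] [-0.1  0.1 -0.8]
```

send_rows([
  [0.006, 0, 0, 0, 0, 0, 0.0],
  [0.006, 0, 0, 0, 0, 0, 0.0],
  [0.006, 0, 0, 0, 0, 0, 0.0],
  [0.005, 0, 0, 0, 0, 0, 0.0],
  [0.002, 0, 0, 0, 0, 0, 0.0],
  [0.001, 0, 0, 0, 0, 0, 0.0],
  [0.001, 0, 0, 0, 0, 0, 0.0],
  [0.001, 0, 0, 0, 0, 0, 0.0],
  [0, 0, 0, 0, 0, 0, 0.0],
  [0, 0, 0, 0, 0, 0, 0.0],
])

```text
t: 31.92
ee_pos: [0.4782, -0.4162, 0.0399]
ee_rot: [2.204, 1.571, -1.066]
contact_force: [-0.3, -0.3, -0.5]
opening: 0.152
```

send_rows([
  [0.0005, 0, 0, 0, 0, 0, 0.0],
  [0.0005, 0, 0, 0, 0, 0, 0.0],
  [0.0005, 0, 0, 0, 0, 0, 0.0],
  [0, 0, 0, 0, 0, 0, 0.0],
  [0, 0, 0, 0, 0, 0, 0.0],
  [0, 0, 0, 0, 0, 0, 0.0],
  [0, 0, 0, 0, 0, 0, 0.0],
  [0, 0, 0, 0, 0, 0, 0.0],
  [0, 0, 0, 0, 0, 0, 0.0],
  [0, 0, 0, 0, 0, 0, 0.0],
])

```text
t: 32.75
ee_pos: [0.4782, -0.4162, 0.0384]
ee_rot: [2.817, 1.571, -0.453]
contact_force: [-0.2, 0.4, 2.7]
opening: 0.15
```

Touching the mat (2.7 N up). Release and rise.

send_rows([
  [0, 0, 0, 0, 0, 0, 0.03],
  [0, 0, 0, 0, 0, 0, 0.05],
  [0, 0, 0, 0, 0, 0, 0.07],
  [0, 0, 0, 0, 0, 0, 0.085],
  [0, 0, 0, 0, 0, 0, 0.085],
  [0, 0, 0, 0, 0, 0, 0.085],
  [0, 0, 0, 0, 0, 0, 0.085],
  [0, 0, 0, 0, 0, 0, 0.085],
  [0, 0, 0, 0, 0, 0, 0.085],
  [0, 0, 0, 0, 0, 0, 0.085],
])

```text
t: 33.58
ee_pos: [0.4781, -0.4162, 0.0383]
ee_rot: [0.098, 1.571, 3.111]
contact_force: [-1.1, 0.7, 0.7]
opening: 0.997
```

send_rows([
  [-0.01, 0, 0, 0, 0, 0, 0.085],
  [-0.02, 0, 0, 0, 0, 0, 0.085],
  [-0.02, 0, 0, 0, 0, 0, 0.085],
  [-0.02, 0, 0, 0, 0, 0, 0.085],
  [-0.02, 0, 0, 0, 0, 0, 0.085],
  [-0.02, 0, 0, 0, 0, 0, 0.085],
  [-0.02, 0, 0, 0, 0, 0, 0.085],
  [-0.02, 0, 0, 0, 0, 0, 0.085],
  [-0.01, 0, 0, 0, 0, 0, 0.085],
  [0, 0, 0, 0, 0, 0, 0.085],
])

```text
t: 34.42
ee_pos: [0.4785, -0.4173, 0.2011]
ee_rot: [2.547, 1.567, -0.723]
contact_force: [0.1, -0.3, -0.2]
opening: 0.998
```

Run:
```python
from h import *
s=r.state(); print(s['ee_pos'],s['opening'],s['contact_force'].round(1))
O=np.array([.5922,.1090]); ex=np.array([.0795,.9968]); ey=np.array([-.9968,.0795])
for n in ['top','scene','wrist']:
    c=r.read_camera(n)
    for t in ['stick','stick_grip','stick_heel','mat','blank','blank_fr','blank_rr']:
        print(n,t,[(round(d['score'],2),(w:=toworld(c,d['point'],s)).round(3).tolist(),'shear',((w[:2]-O)@ex).round(3),((w[:2]-O)@ey).round(3)) for d in r.pinpoint(n,t)][:3])
    if n=='top': t=c['color'][120:300,250:560]
    if n=='wrist': w=c['color']
t=cv2.resize(t,None,fx=1.8,fy=1.8,interpolation=2); w=cv2.resize(w[:330],(t.shape[1]//2*1,t.shape[1]*330//640//2))
o=np.zeros((t.shape[0]+w.shape[0],t.shape[1],3),np.uint8); o[:t.shape[0]]=t; o[t.shape[0]:,:w.shape[1]]=w
cv2.imwrite('pics/fin.png',o[...,::-1])
```

```text
[ 0.4785435  -0.41725611  0.20106521] 0.9976746131545166 [ 0.1 -0.3 -0.2]
top stick [(0.98, [0.473, -0.415, 0.004], 'shear', np.float64(-0.532), np.float64(0.077)), (0.75, [0.333, -0.147, -0.002], 'shear', np.float64(-0.276), np.float64(0.238))]
top stick_grip [(0.74, [0.471, -0.417, 0.059], 'shear', np.float64(-0.534), np.float64(0.079))]
top stick_heel [(0.87, [0.594, -0.428, 0.006], 'shear', np.float64(-0.535), np.float64(-0.044)), (0.8, [0.284, -0.03, 0.006], 'shear', np.float64(-0.163), np.float64(0.296))]
top mat [(0.73, [0.668, 0.05, 0.047], 'shear', np.float64(-0.052), np.float64(-0.081)), (0.66, [0.504, -0.412, -0.002], 'shear', np.float64(-0.527), np.float64(0.046))]
top blank [(0.96, [0.386, 0.229, 0.002], 'shear', np.float64(0.103), np.float64(0.215)), (0.7, [0.625, 0.093, 0.046], 'shear', np.float64(-0.014), np.float64(-0.034))]
top blank_fr [(0.85, [0.421, 0.17, -0.0], 'shear', np.float64(0.047), np.float64(0.175)), (0.54, [0.673, 0.136, 0.048], 'shear', np.float64(0.034), np.float64(-0.078))]
top blank_rr [(0.6, [0.332, 0.199, 0.003], 'shear', np.float64(0.069), np.flo
[... 1391 characters left out ...]
64(0.24))]
wrist stick_grip [(0.95, [0.472, -0.415, 0.058], 'shear', np.float64(-0.532), np.float64(0.078))]
wrist stick_heel [(0.68, [0.597, -0.433, 0.007], 'shear', np.float64(-0.54), np.float64(-0.048)), (0.66, [0.511, -0.412, 0.002], 'shear', np.float64(-0.526), np.float64(0.04))]
wrist mat [(0.68, [0.51, -0.412, 0.002], 'shear', np.float64(-0.525), np.float64(0.04))]
wrist blank []
wrist blank_fr []
wrist blank_rr []Traceback (most recent call last):
  File "<stdin>", line 10, in <module>
cv2.error: OpenCV(4.12.0) :-1: error: (-5:Bad argument) in function 'resize'
> Overload resolution failed:
>  - src is not a numpy array, neither a scalar
>  - Expected Ptr<cv::UMat> for argument 'src'
```

Run:
```python
from h import *
d=dict(np.load('w4.npz')); y=np.array([.9969,-.0788,0]); y/=np.linalg.norm(y); x=np.array([0,0,-1.]); z=np.cross(x,y)
s={'ee_pos':np.array([.6127,-.0765,.0817]),'ee_rot':R.from_matrix(np.c_[x,y,z]).as_euler('xyz')}
im=cv2.imread('pics/w8.png')[...,::-1].astype(int); rb=im[...,0]-im[...,2]; g=im.sum(-1)/3
a=[]
for u in list(range(228,278,3))+list(range(366,405,3)):
    k=np.arange(12,34); dd=rb[k-2,u]-rb[k+2,u]; a.append((u,k[dd.argmax()]))
P=pix2w(d,a,.049,s)[:,:2]
for _ in range(4):
    f=np.polyfit(P[:,0],P[:,1],1); e=P[:,1]-np.polyval(f,P[:,0]); P=P[abs(e)<max(2*e.std(),3e-4)]
print('rear edge yaw',90+np.degrees(np.arctan(f[0])),len(P))
a=[]
for v in range(4,18,2):
    k=np.arange(395,430); dd=rb[v,k-2]-rb[v,k+2]; a.append((k[dd.argmax()],v))
print(a,pix2w(d,a,.049,s)[:,:2].mean(0).round(4))
b=[]
for v in range(175,280,3):
    k=np.arange(398,420); dd=g[v,k+2]-g[v,k-2]; b.append((k[dd.argmax()],v))
P=pix2w(d,b,.057,s)[:,:2]
for _ in range(5):
    f=np.polyfit(P[:,1],P[:,0],1); e=P[:,0]-np.polyval(f,P[:,1]); P=P[abs(e)<max(2*e.std(),3e-4)]
q=pix2w(d,a,.049,s)[:,:2].mean(0); print('fence',f,90-np.degrees(np.arctan(f[0])),'gap to fence mm',(np.polyval(f,q[1])-q[0])*1000, 'with first fit',(.6632+.08*q[1]-q[0])*1000)
c=r.read_camera('top'); t=cv2.resize(c['color'][120:300,250:560],None,fx=1.8,fy=1.8,interpolation=cv2.INTER_CUBIC)
cv2.imwrite('pics/fin.png',t[...,::-1])
```

```text
rear edge yaw 85.36296460175211 30
[(np.int64(413), 4), (np.int64(412), 6), (np.int64(412), 8), (np.int64(412), 10), (np.int64(412), 12), (np.int64(412), 14), (np.int64(412), 16)] [0.6639 0.0546]
fence [0.08005671 0.66078213] 85.42284991962701 gap to fence mm 1.2141715623452676 with first fit 3.628949085499933<sys>:0: UserWarning: Gimbal lock detected. Setting third angle to zero since it is not possible to uniquely determine all angles.
```

View pics/fin.png

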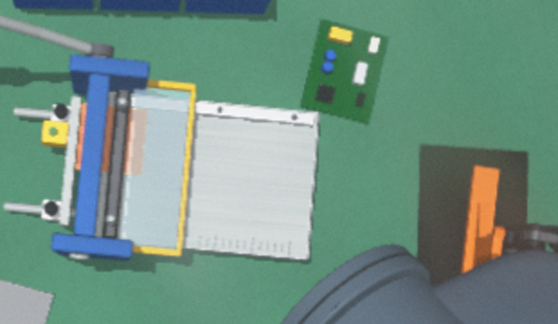

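The top view shows the blank seen through the blade area at (95–145,135), touching the gauge, with the stick upright on the mat. The fence gap reads 1.2 mm, so I calibrate that method against the picture where the blank was pressed on the fence.

```bash
python3 -W ignore - <<'E'
from h import *
d=dict(np.load('w4.npz'))
def go(fn,pos,y,bx,bv,fx,fv):
    y=np.array(y+[0]);y=y/np.linalg.norm(y); x=np.array([0,0,-1.]); z=np.cross(x,y)
    s={'ee_pos':np.array(pos),'ee_rot':R.from_matrix(np.c_[x,y,z]).as_euler('xyz')}
    im=cv2.imread(fn)[...,::-1].astype(int); rb=im[...,0]-im[...,2]; g=im.sum(-1)/3
    def ed(I,vs,xs,sg):
        o=[]
        for v in vs:
            c0=int(np.interp(v,[vs[0],vs[-1]],xs)); k=np.arange(c0-9,c0+10); dd=sg*(I[v,k+2]-I[v,k-2]); w=np.clip(dd,0,None)*(dd>.6*dd.max()); o.append(((k*w).sum()/w.sum(),v))
        return o
    def fit(P):
        for _ in range(5):
            f=np.polyfit(P[:,1],P[:,0],1); e=P[:,0]-np.polyval(f,P[:,1]); P=P[abs(e)<max(2*e.std(),3e-4)]
        return f
    a=pix2w(d,ed(rb,bv,bx,-1),.049,s)[:,:2]; f=fit(pix2w(d,ed(g,fv,fx,1),.057,s)[:,:2])
    q=np.median(a,0); print(fn,'gap mm',((np.polyval(f,a[:,1])-a[:,0])*1000).round(1)[[0,len(a)//2,-1]],f)
go('pics/w4.png',[.543,-.1322,.082],[.9972,-.0745],[542,522],range(74,238,4),[556,527],range(74,238,4))
go('pics/w6.png',[.6051,-.1694,.0818],[.9968,-.0796],[413,411],range(4,46,2),[416,404],range(60,280,4))
go('pics/w8.png',[.6127,-.0765,.0817],[.9969,-.0788],[413,412],range(4,18,2),[409,406],range(175,280,3))
E
```

```text
pics/w4.png gap mm [0.3 0.2 0.4] [0.07822916 0.66036323]
pics/w6.png gap mm [0.4 0.3 0.8] [0.07992401 0.66046879]
pics/w8.png gap mm [0.5 0.4 0.4] [0.08009514 0.66028644]
```

```bash
python3 -c "
from rig import r
print(r.hand_in())"
```

```text
the job is handed in; nothing more can be done
None
```

The blank is seated on the back gauge and square along the fence, and the push stick is back on the mat. I handed the job in after about 35 s of robot time; the hand-in gave no verdict.

**What I did:** I gripped the orange push stick and used the side of its foot to press the blank flush and square against the fence, at about 6 N. Then I pushed it from behind under the guard and hold-down, where the drag was about 5.5 N. Near the end the force rose slightly, which I took as the pin. The blank then stopped rigidly against the gauge, about 35 mm behind the blade. I held it there at 14–16 N for over a second, drew the stick out, stood it back in its old place on the mat and lifted the gripper clear.

**Last checks:**
- **Squareness:** the rear edge reads 85.36° against 85.42° for the fence, about 0.001 rad apart.
- **Fence gap:** it reads 0.4–0.5 mm. The same measurement read 0.2–0.4 mm when the blank was pressed onto the fence. A rougher first measurement gave 1.2 mm, and one that used the first fence fit from another view gave 3.6 mm. I trust the finer one, since both its edges come from the same picture.
- **Blank position:** it stayed put when the stick was withdrawn, with no visible change against the guard lip.
- **Stick:** in the last pictures and position estimates it stands on the mat about 35 mm from the mat's centre, and the gripper touches nothing.

**Not checked directly:** the pin's travel has no readout, so that it is pressed in is inferred from the rigid stop at the gauge. I did not measure the bystanders again at the end.

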